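# Clamp a tool blank in the grinding jig

### The job

Slide the loose steel tool blank along the grinding jig until it is fully home against the end stop, without ramming it. Then turn the knurled thumbscrew clockwise until it seats and is clearly snug, stop there without overtightening it, and let go, leaving the blank clamped against the stop and the other things where they are.

Things in the scene. Friction and masses are not known exactly. Their poses are not given: they have to be found in the camera images.
- jig: Teal grinding jig fixed to the bench. Origin on the bench below the screw's axis; x along the slideway to the stop, z up. Base plate 200 x 100 mm, x -125 to +75 mm, its top at z 12 mm. Two steel side guides 8 mm high from x -35 to +60 mm. A bridge over the slideway (24 mm along x, 72 mm along y, z 30 to 38 mm) carries the thumbscrew.
- stop (a point): Dark steel end stop of the slideway, 60 mm wide across it, 20 mm high. This point: middle of its face, 19 mm above the bench, at x +60 mm in the jig's frame.
- blank: Loose steel bar in the slideway under the bridge, 130 mm long (its x) x 24 wide x 14 high, 0.24 to 0.44 kg, 1.2 mm play to each guide. Origin: its centre, 19 mm above the bench. Starts 15 to 40 mm short of the stop, near end free behind the guides. Fully home its centre is 65 mm before the stop (x -5 mm in the jig's frame).
- thumbscrew: Knurled thumbscrew, upright on the bridge. Origin: centre of its round head (30 mm diameter, 20 mm high), about 72 mm above the bench, 24 mm free between head and bridge. This frame does not turn. Clockwise from above tightens, 3 mm down a turn; its pad presses on the blank. It starts 1.7 to 3.2 rad short of its seat, too little to see in its height.
- tin: Bystander: empty blue cup, 66 mm across, 60 mm high, origin under its centre, beside the jig.
- dresser: Bystander: brick-red dressing stick 100 x 25 x 25 mm, origin under its centre, beside the jig.
- spanner: Bystander: steel spanner 150 mm long, lying beyond the jig's stop.
- screw_head: The thumbscrew's knurled head itself: same centre as thumbscrew, but this frame turns with the head (its yaw does not tell where the seat is). Feel of the screw: about 0.06 N m until it seats, then the torque climbs by 1 N m per rad of turn. About 0.3 to 0.4 N m is snug; over 0.6 N m is overtightened. Let go, the head springs back a little; the screw stays seated.
- head_top (a point): Small brass cap, 12 mm wide, on top of the thumbscrew's head. This point: middle of its top, about 85 mm above the bench; it turns with the head. It sinks by a fraction of a millimetre as the seated head is wound tight.
Mind the look-alikes: they are no part of the job. Leave any blue, purple or red look-alike of the blank alone.

How it is judged (in metres and radians):
On the way, in this order (a step that is already met when the one before it is completed fails the run):
1. the blank is home against the end stop (within 2 mm) (x of blank in the frame of jig above -0.007 m), for 0.2 s.
2. the thumbscrew is turned snug: its head wound at least 0.2 rad past the point where it seats (about 0.2 N m) (z of head_top in the frame of screw_head below 0.012905 m), for 0.1 s.
At the end, for the whole second after the job is handed in: The blank is within 2 mm of the end stop, the thumbscrew is left seated (not backed off by more than 0.15 rad from its seat), and its pad presses on the blank with more than 1.5 N (x of blank in the frame of jig above -0.007 m and z of thumbscrew in the frame of jig below 0.070948 m and contact force between thumbscrew and blank above 1.5 N); the robot touches nothing.
It fails at once if the thumbscrew is overtightened: its head wound more than 0.6 rad past the seat (about 0.6 N m) (z of head_top in the frame of screw_head below 0.012714 m).
It fails at once if the blank is rammed: over 80 N between the fingers and the blank (contact force between the fingers and blank above 80 N).
It fails at once if a bystander is moved by more than 20 mm (distance of any of tin, dresser, spanner from where it was at the start of the episode above 0.02 m).
It also fails if it takes over 72 s, if anything falls off the work surface, if the arm or the gripper's body presses on something with over 40 N, if the wrist force passes 120 N, or if a joint passes its speed limit or range.

### The arm

A 6-joint arm with a two-finger parallel gripper is mounted at the origin on the work surface. World frame = base frame: x ahead of the robot, y to its left, z up, the work surface at z = 0. Lengths are in mm, angles in rad, forces in N, time in s.
With the tool pointing down it reaches from about 350 to 875 mm from the base axis. Payload 4.2 kg.
Tool frame: the origin (TCP) lies midway between the tips of the shut fingers; the grasp point (between the pads) lies 19 mm behind it; z points along the fingers, x is the direction in which the jaws open and shut, and the axes are right-handed (so a half turn about z gives the same grasp; the last joint's range is limited). The gripper opens to 85 mm and grips with 20 to 120 N. Pads are 22 mm wide; open, the fingers measure 114 mm over their backs; the gripper's body (76 mm by 85 mm) begins 54 mm behind the grasp point. The pads swing forward as they close: fully open they stand 13 mm farther back than shut.
Start: joints at [1.587, 0.385, 0.008, 0, -1.194, -0.259], TCP at [150.232, 606.654, 192.112] pointing down, gripper open.
Joint ranges: [-3.14, 3.14], [-1.21, 2.06], [-1.07, 1.41], [-3.16, 2.05], [-2.99, -0.16], [-3.1, 3.1]. Speed limits (rad/s): [2.79, 2.79, 3.14, 3.14, 3.14, 3.14].

### API

Orientations are given as [roll, pitch, yaw] about the fixed x, y, z axes, in that order (R = Rz(yaw) Ry(pitch) Rx(roll)).
In Python, from cell import get_state, camera, finish_job, boxes_of gives the robot as it stands.
- The arm moves only by the tool jog_arm, never from a script. Its argument "moves" is a list of rows, each a list of 7 numbers: the shift along the tool's x, y, z in m, then the turn, a rotation vector about the tool's x, y, z in degrees, then the closure, from 0 (fully open) to 1 (shut). In form: [[dx, dy, dz, ax, ay, az, gripper], ...]. A call has 1 to 8 rows; each row shifts and turns the commanded pose from where the row before left it, along the tool's axes as they then stand; what a row does not reach is not made up. A row lasts 1/8 s, in which the tool goes at most 62.5 mm and 10.7 degrees, less where a joint would pass 70% of its speed; a pose out of reach is approached as far as the arm can. A call is refused whole if a number of a shift passes 0.0625 or a number of a turn 10.7, either way. A call with a gripper value outside its range is refused whole. The fingers move at their own pace and stop on an object; "squeeze" is the grip in N (left out, the last holds). Time passes only in rows, so rows that do not move let the fingers close. It gives the time, the measured TCP pose, the force and the opening at its end, in the units of the state.
- get_state(): the state, without advancing time (a new reading comes with each control period).
- camera(name): name is "side" or "top"; returns a dict with "img" (420x560x3 uint8, blue, green, red), "mtx" (3x3 intrinsics, pixels), "origin" and "orientation" of the camera in the world. Camera axes: x right, y up, looking along -z (the intrinsics and any distortion apply to the point x, -y, -z); pixel columns grow to the right and rows downward; lengths in mm; the calibration is good to about 2 mm. A picture is of the moment at which its call begins. There is no depth.
- finish_job(): hands the job in, once; it reports no verdict.
Trained networks look in a picture, given as the dict that the camera call returned (one of the last four; its "shot" number tells which), for a name from the list of things; names that differ only in an ending like _2 or _b are one class to them, and where a whole thing is asked for, a point or a joint stands for the part that bears it (a point fixed in the world has none). Each returns a list of dicts, best first, with "confidence" (0 to 1); they miss things now and then, are a little off and sometimes report something else, mostly with a low value. They report only what shows in the picture. A call takes as long as a camera call. They do not tell look-alikes from the thing itself.
- boxes_of(picture, query): "xyz" ([x, y, z] in mm, in the coordinates of the camera as it stood for that picture, good to about 4 mm: the middle of the surface that is visible of it).
The state is a dict: "time": time; "q": joint angles; "joint_vel": joint speeds; "joint_efforts": joint torques, N m; "tool_pos": TCP position; "ee_rot": TCP orientation; "ft_force": force on the tool from outside, world axes, zero at the start; "torque": the same for the moment, N m; "finger_gap": finger opening in mm.
Only numpy, scipy, OpenCV 4.12 (cv2) and the standard library are available. Lean on these libraries where they do the work, as an engineer would, in place of code of your own. Each camera call takes 0.05 s, during which the arm holds its last target.

## Working session

There is one attempt and no reset: what is moved stays moved. The work goes in short steps, Python scripts to look and compute and a tool call to move; the robot and the scene stay as the last step left them, time stands still between calls to the robot, and variables do not carry over. Pictures are saved under pics/ and viewed, and the job is handed in when it is done.

Besides the shell and the picture viewer there is one more tool, called after "Emit:" as name([rows], argument=value, ...), one row to a line, values as JSON. jog_arm: Moves the arm, as the interface text tells. Its arguments: {"type":"object","properties":{"moves":{"type":"array","items":{"type":"array","items":{"type":"number"}}},"squeeze":{"type":"number"}},"required":["moves"]}

```bash
ls; mkdir -p pics
cat > h.py <<'E'
import numpy as np,cv2
from cell import *
from scipy.spatial.transform import Rotation as R
def snap(n,f=None):
    p=camera(n); 
    if f: cv2.imwrite('pics/'+f,p['img'])
    return p
def cam(p):
    o=np.array(p['orientation'],float)
    M=o if o.shape==(3,3) else R.from_euler('xyz',o).as_matrix()
    return np.array(p['origin'],float),M
def w(p,x):
    o,M=cam(p); return o+M@np.array(x)
def proj(p,X):
    o,M=cam(p); c=M.T@(np.array(X,float)-o); c=np.array([c[0],-c[1],-c[2]]); u=np.array(p['mtx'])@c; return u[:2]/u[2]
def ray(p,uv,z):
    o,M=cam(p); c=np.linalg.inv(np.array(p['mtx']))@np.array([uv[0],uv[1],1.]); d=M@np.array([c[0],-c[1],-c[2]]); return o+d*(z-o[2])/d[2]
E
python3 - <<'E'
from h import *
for n in('top','side'):
    p=snap(n,n+'0.png'); print(n,{k:p[k] for k in p if k!='img'})
    for q in('jig','stop','blank','thumbscrew','head_top','tin','dresser','spanner'):
        try:
            for d in boxes_of(p,q)[:3]: print(q,round(d['confidence'],2),w(p,d['xyz']).round(1),proj(p,w(p,d['xyz'])).round())
        except Exception as e: print(q,e)
print(get_state())
E
```

```text
pics
top {'mtx': array([[512.36347283,   0.        , 277.88382028],
       [  0.        , 512.36347283, 203.30492654],
       [  0.        ,   0.        ,   1.        ]]), 'origin': array([ 411.50220902,   52.51133334, 1161.90795768]), 'orientation': array([ 0.1268275 , -0.00893371, -1.54299672]), 'shot': 1}
jig 0.65 [588.8 -84.6  11.3] [336. 192.]
stop 0.56 [592.9 -88.9  13.4] [338. 190.]
blank 0.84 [ 438.7 -254.5   14.1] [411. 260.]
blank 0.84 [ 339.6 -106.9   12.4] [344. 303.]
blank 0.82 [719.9 110.   12.9] [252. 133.]
thumbscrew 0.76 [610.6 -77.9  78.8] [337. 177.]
thumbscrew 0.6 [577.   83.2   9.9] [262. 195.]
tin 0.8 [575.9  85.6   8.9] [261. 195.]
dresser 0.58 [ 647.1 -244.1   24.2] [407. 167.]
spanner 0.76 [764.3 -71.4   6.8] [331. 117.]
side {'mtx': array([[405.86159452,   0.        , 287.95989713],
       [  0.        , 405.86159452, 209.07381596],
       [  0.        ,   0.        ,   1.        ]]), 'origin': array([207.44733399, 434.13126314, 761.96416698]), 'orientation': array([ 0.65051263, -0.01058472, -2.40193593]), 'shot': 2}
jig 0.89 [595.3 -72.7  12.9] [307. 188.]

[... 352 characters left out ...]
spanner 0.92 [769.4 -64.1   5.8] [254. 156.]
{'time': 0.9, 'q': array([ 1.58658165e+00,  3.84667542e-01,  7.94163253e-03, -3.97469037e-05,
       -1.19398831e+00, -2.58615619e-01]), 'joint_vel': array([0.00018434, 0.00148076, 0.00068114, 0.00125932, 0.00109038,
       0.00011139]), 'joint_efforts': array([-1.17058585e-04, -3.92072368e+01,  1.88618320e+01,  4.19065833e+00,
       -2.97440893e-04,  9.49784720e-06]), 'tool_pos': array([150.2301435 , 606.67241567, 192.14211144]), 'ee_rot': array([ 3.14153593e+00,  6.99236416e-05, -1.81364125e+00]), 'ft_force': array([-0.28596209, -0.14610796, -0.05655678]), 'torque': array([ 0.00549644, -0.04315874, -0.03249188]), 'finger_gap': 85.5254606877572}
```

View pics/top0.png

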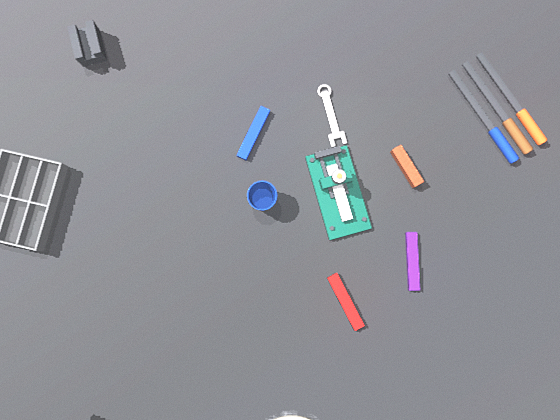

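View pics/side0.png

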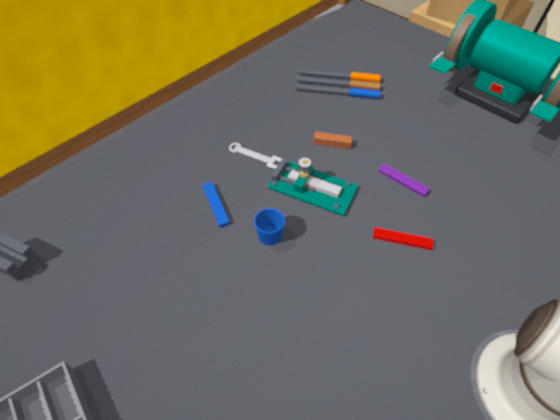

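```bash
python3 -c "
import cv2
a=cv2.imread('pics/top0.png');cv2.imwrite('pics/top0c.png',cv2.resize(a[130:270,260:410],None,fx=4,fy=4,interpolation=3)[:600])
a=cv2.imread('pics/side0.png');cv2.imwrite('pics/side0c.png',cv2.resize(a[120:240,230:390],None,fx=5,fy=5,interpolation=3))"
```

```text
(no output)
```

View pics/top0c.png

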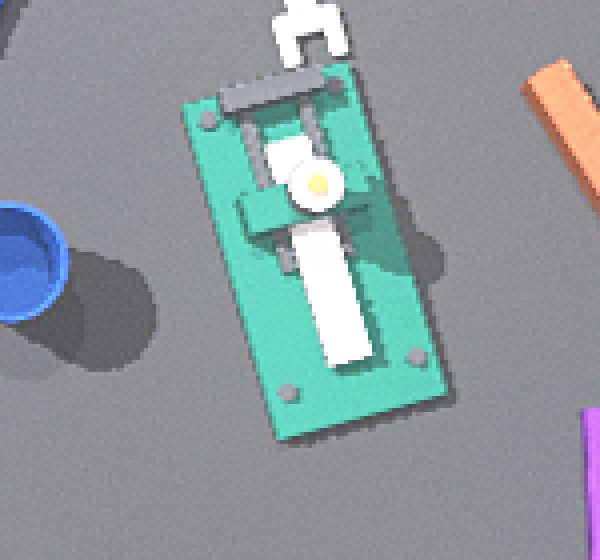

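View pics/side0c.png

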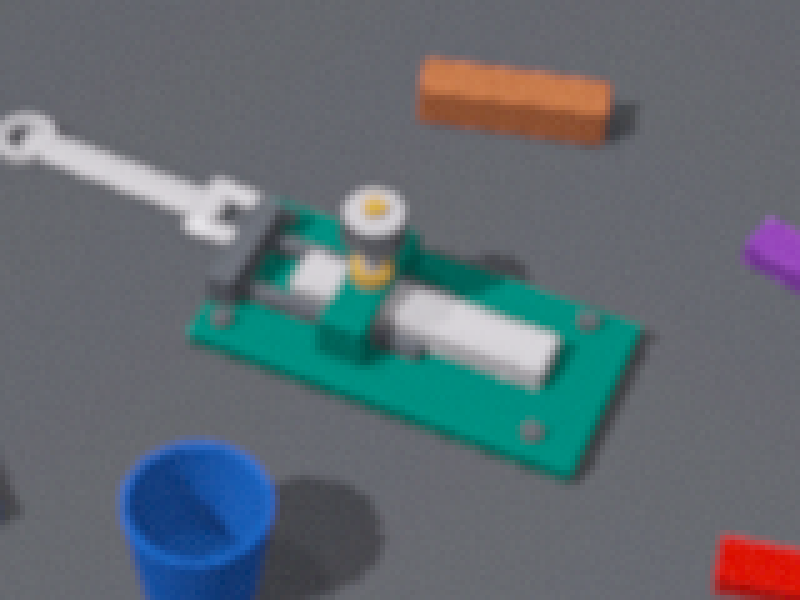

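```bash
cat > fit.py <<'E'
from h import *
from scipy.optimize import least_squares
T=snap('top');S=snap('side')
f=lambda c,s,o:(np.array(c)+.5)/s-.5+np.array(o)
# jig-frame pts -> px
J=[(T,(75,50,12),f((183,103),4,(260,130))),(T,(75,-50,12),f((352,65),4,(260,130))),(T,(-125,-50,12),f((447,393),4,(260,130))),(T,(-125,50,12),f((278,438),4,(260,130))),
(T,(0,0,85),f((318,184),4,(260,130))),
(S,(75,50,12),f((190,325),5,(230,120))),(S,(-125,50,12),f((575,468),5,(230,120))),(S,(-125,-50,12),f((642,325),5,(230,120))),(S,(0,0,85),f((376,206),5,(230,120)))]
def W(v,X): 
    c,s=np.cos(v[2]),np.sin(v[2]); return np.array([v[0]+c*X[0]-s*X[1],v[1]+s*X[0]+c*X[1],X[2]])
def fit(J): return least_squares(lambda v:np.concatenate([proj(p,W(v,X))-u for p,X,u in J]),[600,-78,.25],x_scale=[1,1,.01])
for n,K in(('both',J),('top',J[:5]),('side',J[5:])):
    r=fit(K);print(n,r.x.round(3),r.fun.round(1))
v=fit(J).x
# blank near end (top edge z 26)
def toj(P,v): d=P[:2]-v[:2];c,s=np.cos(v[2]),np.sin(v[2]);return np.array([c*d[0]+s*d[1],-s*d[0]+c*d[1]])
vt=fit(J[:5]).x;vs=fit(J[5:]).x
print('near end top', [toj(ray(T,f(c,4,(260,130)),26),vt).round(1) for c in((329,366),(373,353))],'far',[toj(ray(T,f(c,4,(260,130)),26),vt).round(1) for c in((266,141),(308,134))])
print('side',[toj(ray(S,f(c,5,(230,120)),26),vs).round(1) for c in((543,362),(560,330))])
E
python3 fit.py
```

```text
both [ 6.1416e+02 -8.2664e+01  2.9000e-01] [-0.1 -0.4 -0.4 -1.8  0.2  0.  -0.2  0.3  0.1 -0.8  0.1  0.5  0.1  1.2
  1.4  0.2  0.8 -0.1]
top [ 6.12947e+02 -8.28890e+01  2.87000e-01] [ 0.1  0.  -0.2 -1.3  0.2  0.7 -0.3  0.8  0.2 -0.2]
side [ 6.1611e+02 -8.2491e+01  2.9800e-01] [-0.5  0.4 -0.3  0.5  0.7 -0.5  0.1 -0.5]
near end top [array([-92.5,  12.4]), array([-91.8, -13.4])] far [array([39.3, 12.2]), array([ 37.1, -11.9])]
side [array([-91.7,   6.9]), array([-91.9, -15.3])]
```

```bash
cat >> h.py <<'E'
V=np.array([614.0,-82.7,0.288])
def jw(x,y,z): c,s=np.cos(V[2]),np.sin(V[2]); return np.array([V[0]+c*x-s*y,V[1]+s*x+c*y,z])
def jinv(P): c,s=np.cos(V[2]),np.sin(V[2]); d=np.array(P)[:2]-V[:2]; return np.array([c*d[0]+s*d[1],-s*d[0]+c*d[1],P[2]])
def goal(P,yaw):
    s=get_state(); M=R.from_euler('xyz',s['ee_rot']).as_matrix()
    G=R.from_euler('xyz',[np.pi,0,yaw]).as_matrix()
    rv=np.degrees(R.from_matrix(M.T@G).as_rotvec())
    print('shift in current tool axes m',(M.T@(P-s['tool_pos'])/1000).round(4),'in final axes',(G.T@(P-s['tool_pos'])/1000).round(4),'turn deg',rv.round(2))
def st():
    s=get_state(); print('t',round(s['time'],2),'jig',jinv(s['tool_pos']).round(2),'rpy',np.round(s['ee_rot'],4),'F',np.round(s['ft_force'],2),'T',np.round(s['torque'],3),'gap',round(s['finger_gap'],2),'q',np.round(s['q'],3)); return s
E
python3 - <<'E'
from h import *
goal(jw(-122,0,192),V[2]-np.pi/2); st()
E
```

```text
shift in current tool axes m [ 6.194e-01 -5.107e-01  1.000e-04] in final axes [ 7.927e-01 -1.268e-01  1.000e-04] turn deg [ -0.    -0.   -30.42]
t 1.0 jig [-248.84  792.67  192.12] rpy [-3.1416  0.     -1.8136] F [-0.32 -0.64  0.14] T [ 0.004  0.104 -0.001] gap 85.55 q [ 1.587  0.385  0.008  0.    -1.194 -0.259]
```

Emit:
jog_arm([
  [0, 0, 0, 0, 0, -10.1, 1],
  [0, 0, 0, 0, 0, -10.1, 1],
  [0, 0, 0, 0, 0, -10.2, 1],
  [0.05, -0.008, 0, 0, 0, 0, 1],
  [0.05, -0.008, 0, 0, 0, 0, 1],
  [0.05, -0.008, 0, 0, 0, 0, 1],
  [0.05, -0.008, 0, 0, 0, 0, 1],
  [0.05, -0.008, 0, 0, 0, 0, 1],
], squeeze=30)

```text
time: 2.0
tool_pos: [260.1, 376.8, 192.4]
ee_rot: [-3.141, 0.001, -1.283]
ft_force: [0.3, 0.7, 0.4]
finger_gap: 0.1
```

Emit:
jog_arm([
  [0.05, -0.008, 0, 0, 0, 0, 1],
  [0.05, -0.008, 0, 0, 0, 0, 1],
  [0.05, -0.008, 0, 0, 0, 0, 1],
  [0.05, -0.008, 0, 0, 0, 0, 1],
  [0.05, -0.008, 0, 0, 0, 0, 1],
  [0.05, -0.008, 0, 0, 0, 0, 1],
  [0.05, -0.008, 0, 0, 0, 0, 1],
  [0.05, -0.008, 0, 0, 0, 0, 1],
])

```text
time: 3.0
tool_pos: [435.2, 11.3, 192.6]
ee_rot: [-3.14, 0.0, -1.283]
ft_force: [0.1, 0.7, -0.4]
finger_gap: -0.1
```

Emit:
jog_arm([
  [0.05, -0.008, 0, 0, 0, 0, 1],
  [0.05, -0.008, 0, 0, 0, 0, 1],
  [0.04, -0.005, 0, 0, 0, 0, 1],
  [0, 0, 0, 0, 0, 0, 1],
])

```text
time: 3.5
tool_pos: [494.9, -117.5, 191.7]
ee_rot: [3.141, -0.0, -1.287]
ft_force: [0.6, -0.9, -0.9]
finger_gap: -0.3
```

Run:
```python
from h import *
goal(jw(-122,0,192),V[2]-np.pi/2); st(); snap('side','s1.png')
```

```text
shift in current tool axes m [ 0.0004 -0.002  -0.0003] in final axes [ 0.0005 -0.002  -0.0003] turn deg [ 0.04 -0.01 -0.24]
t 3.5 jig [-124.04    0.45  191.65] rpy [ 3.141e+00 -2.000e-04 -1.287e+00] F [ 0.62 -0.91 -0.95] T [ 0.002  0.068 -0.023] gap -0.34 q [ 0.087  0.187 -0.273  0.    -1.112  1.768]
```

Emit:
jog_arm([
  [0, 0, 0.05, 0, 0, 0, 1],
  [0, 0, 0.05, 0, 0, 0, 1],
  [0, 0, 0.045, 0, 0, 0, 1],
  [0, 0, 0.02, 0, 0, 0, 1],
  [0, 0, 0.007, 0, 0, 0, 1],
  [0, 0, 0, 0, 0, 0, 1],
])

```text
time: 4.3
tool_pos: [494.6, -114.8, 20.6]
ee_rot: [-3.141, -0.0, -1.282]
ft_force: [0.7, -0.4, 0.3]
finger_gap: -0.3
```

Run:
```python
from h import *
st(); p=snap('side','s1.png'); st();st(); a=p['img'];cv2.imwrite('pics/s1c.png',cv2.resize(a[80:240,230:430],None,fx=4,fy=4,interpolation=3)[:600])
p=snap('top');a=p['img'];cv2.imwrite('pics/t1c.png',cv2.resize(a[130:270,260:410],None,fx=4,fy=4,interpolation=3))
```

```text
t 4.3 jig [-123.59    3.1    20.58] rpy [-3.1411e+00 -2.0000e-04 -1.2819e+00] F [ 0.66 -0.4   0.34] T [0.006 0.01  0.011] gap -0.31 q [ 0.092  0.389 -0.495  0.    -0.687  1.767]
t 4.35 jig [-123.14    2.85   21.1 ] rpy [-3.1398e+00 -6.0000e-04 -1.2820e+00] F [0.31 1.16 0.86] T [-0.005 -0.025 -0.028] gap -0.2 q [ 0.092  0.388 -0.494  0.    -0.687  1.767]
t 4.35 jig [-123.14    2.85   21.1 ] rpy [-3.1398e+00 -6.0000e-04 -1.2820e+00] F [0.31 1.16 0.86] T [-0.005 -0.025 -0.028] gap -0.2 q [ 0.092  0.388 -0.494  0.    -0.687  1.767]
```

View pics/s1c.png

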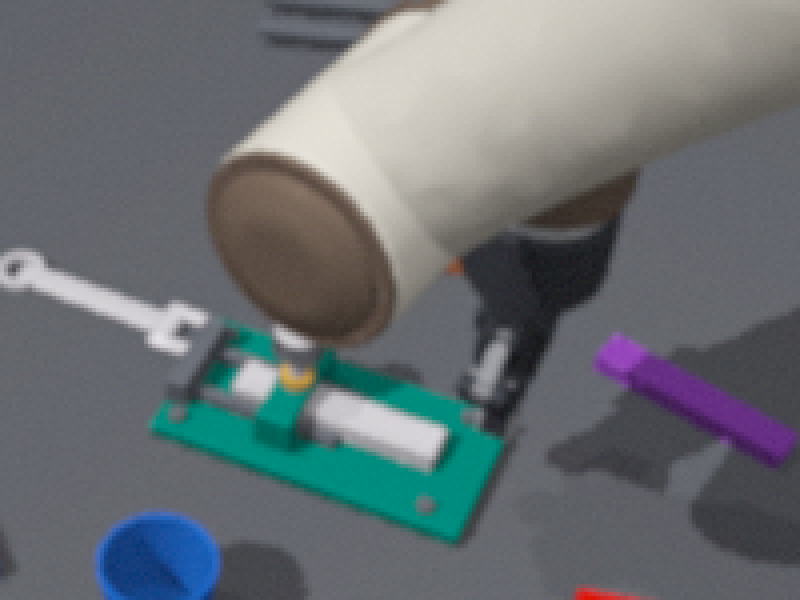

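View pics/t1c.png

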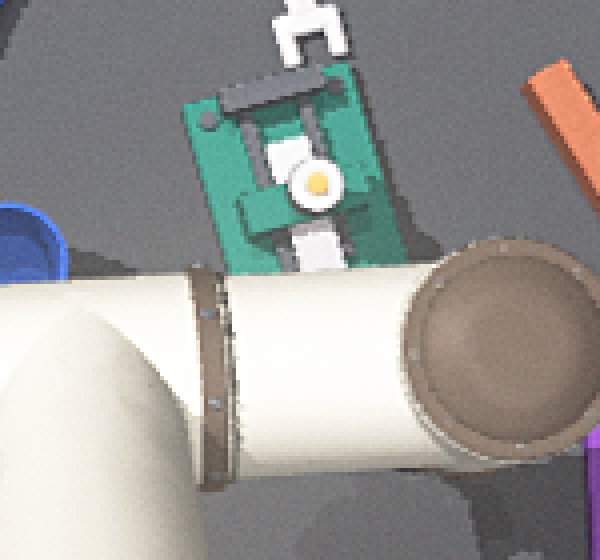

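Run:
```python
from h import *
p=snap('side'); a=p['img'].copy()
b=cv2.resize(a[80:240,230:430],None,fx=4,fy=4,interpolation=3)
s=st()
for z in (20,60,100,200):
    u=proj(p,[*s['tool_pos'][:2],z]); c=((u-[230,80]+.5)*4-.5); print(z,u.round(1),c.round()); cv2.circle(b,tuple(int(i) for i in c),4,(0,0,255),-1)
for x,y in((-125,50),(-125,-50),(75,50)):
    c=((proj(p,jw(x,y,12))-[230,80]+.5)*4-.5);cv2.circle(b,tuple(int(i) for i in c),4,(255,0,255),-1)
cv2.imwrite('pics/s2.png',b[:600])
```

```text
t 4.45 jig [-123.04    2.63   21.35] rpy [-3.1391e+00 -6.0000e-04 -1.2825e+00] F [-0.34 -0.57  0.17] T [-0.007  0.031  0.026] gap -0.23 q [ 0.091  0.387 -0.494  0.    -0.687  1.768]
20 [351.6 197.6] [488. 472.]
60 [354.  186.6] [497. 428.]
100 [356.5 174.7] [508. 380.]
200 [363.8 141.1] [537. 246.]
```

View pics/s2.png

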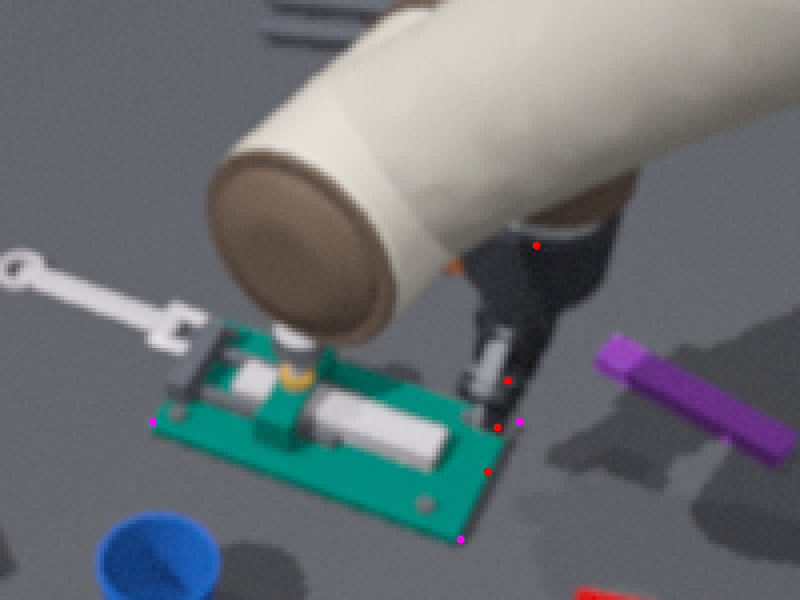

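Run:
```python
from h import *
a=snap('side')['img']
cv2.imwrite('pics/s3.png',cv2.resize(a[150:225,310:390],None,fx=8,fy=8,interpolation=0)[:600])
```

```text
(no output)
```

View pics/s3.png

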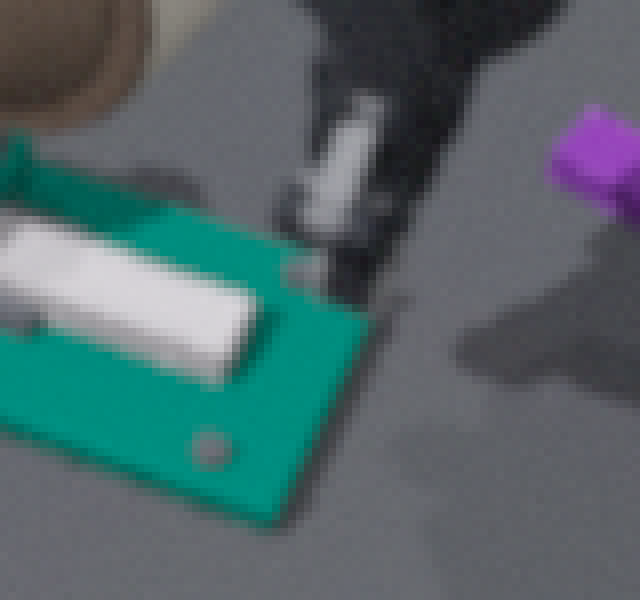

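Run:
```python
from h import *
p=snap('side')
for z in(20,30,40,50,60,70): print(z,jinv(ray(p,(353,187.5),z)).round(1), proj(p,ray(p,(353,187.5),z)).round(1))
# light: tin rim centre & shadow rim
for nm,uv,z in(('rim',(230+198/5,120+500/5),60),('shadow centre',(230+310/5,120+540/5),0)): print(nm,ray(p,uv,z).round(1))
print('tip shadow',ray(p,(367.5,193),0).round(1))
print('screw head shadow on bench', jinv(ray(p,(230+500/5,120+268/5),0)))
```

```text
20 [-115.1  -28.2   20. ] [353.  187.5]
30 [-116.8  -19.6   30. ] [353.  187.5]
40 [-118.6  -11.    40. ] [353.  187.5]
50 [-120.3   -2.4   50. ] [353.  187.5]
60 [-122.     6.2   60. ] [353.  187.5]
70 [-123.7   14.8   70. ] [353.  187.5]
rim [571.   82.7  60. ]
shadow centre [549.1  34.1   0. ]
tip shadow [ 483.3 -168.     0. ]
screw head shadow on bench [-43.2915281  -62.98705584   0.        ]
```

Emit:
jog_arm([
  [0, 0, 0.002, 0, 0, 0, 1],
  [0, 0, 0.002, 0, 0, 0, 1],
  [0, 0, 0.001, 0, 0, 0, 1],
  [0, 0, 0, 0, 0, 0, 1],
])

```text
time: 5.05
tool_pos: [494.2, -115.4, 15.0]
ee_rot: [3.141, 0.0, -1.283]
ft_force: [0.8, 0.1, 0.1]
finger_gap: -0.0
```

Emit:
jog_arm([
  [0, 0, 0.001, 0, 0, 0, 1],
  [0, 0, 0.001, 0, 0, 0, 1],
])

```text
time: 5.3
tool_pos: [494.4, -115.4, 13.1]
ee_rot: [-3.142, -0.0, -1.283]
ft_force: [-0.1, -0.9, 0.8]
finger_gap: -0.1
```

Emit:
jog_arm([
  [0, 0, 0.001, 0, 0, 0, 1],
  [0, 0, 0.001, 0, 0, 0, 1],
])

```text
time: 5.55
tool_pos: [494.3, -115.4, 11.0]
ee_rot: [3.142, -0.0, -1.283]
ft_force: [0.1, -0.1, -0.5]
finger_gap: 0.1
```

Emit:
jog_arm([
  [0, 0, 0.001, 0, 0, 0, 1],
  [0, 0, 0.001, 0, 0, 0, 1],
])

```text
time: 5.8
tool_pos: [494.3, -115.4, 9.1]
ee_rot: [-3.142, -0.0, -1.283]
ft_force: [0.7, 1.0, -1.0]
finger_gap: -0.3
```

Emit:
jog_arm([
  [0, 0, 0.001, 0, 0, 0, 1],
  [0, 0, 0.001, 0, 0, 0, 1],
])

```text
time: 6.05
tool_pos: [494.3, -115.4, 7.0]
ee_rot: [3.142, 0.0, -1.283]
ft_force: [-0.4, 0.3, -1.1]
finger_gap: 0.2
```

Run:
```python
from h import *
st()
a=snap('side')['img']
cv2.imwrite('pics/s4.png',cv2.resize(a[150:225,310:390],None,fx=8,fy=8,interpolation=0)[:600])
```

```text
t 6.05 jig [-124.05    2.66    7.04] rpy [ 3.1416  0.     -1.283 ] F [-0.45  0.29 -1.1 ] T [-0.028 -0.015 -0.011] gap 0.24 q [ 0.091  0.41  -0.507  0.    -0.654  1.768]
```

View pics/s4.png

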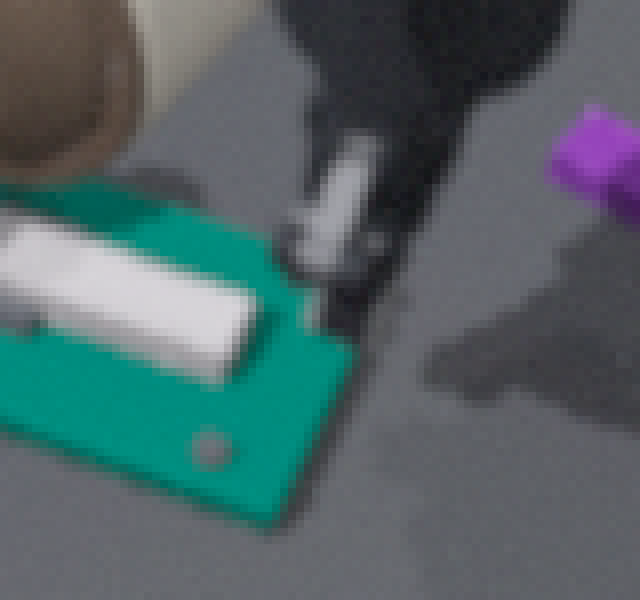

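Emit:
jog_arm([
  [0, 0, 0.003, 0, 0, 0, 1],
  [0, 0, 0.003, 0, 0, 0, 1],
  [0, 0, 0.003, 0, 0, 0, 1],
  [0, 0, 0, 0, 0, 0, 1],
])

```text
time: 6.6
tool_pos: [494.0, -115.4, -2.2]
ee_rot: [3.141, 0.0, -1.283]
ft_force: [-0.1, -0.1, -0.2]
finger_gap: 0.2
```

Run:
```python
from h import *
st()
a=snap('side')['img']
cv2.imwrite('pics/s5.png',cv2.resize(a[150:225,310:390],None,fx=8,fy=8,interpolation=0)[:600])
```

```text
t 6.6 jig [-124.31    2.73   -2.24] rpy [ 3.1408e+00  2.0000e-04 -1.2830e+00] F [-0.06 -0.11 -0.23] T [-0.077 -0.007 -0.04 ] gap 0.18 q [ 0.091  0.425 -0.515 -0.    -0.632  1.768]
```

View pics/s5.png

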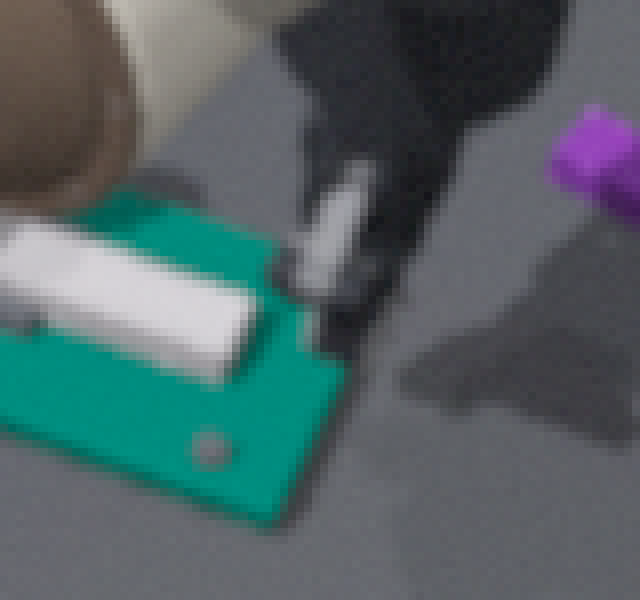

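Emit:
jog_arm([
  [0, 0, 0.003, 0, 0, 0, 1],
  [0, 0, 0.003, 0, 0, 0, 1],
  [0, 0, 0, 0, 0, 0, 1],
])

```text
time: 7.02
tool_pos: [494.0, -115.4, -8.2]
ee_rot: [3.141, 0.0, -1.283]
ft_force: [0.1, 0.3, -0.1]
finger_gap: -0.0
```

Emit:
jog_arm([
  [0, 0, 0.002, 0, 0, 0, 1],
  [0, 0, 0.002, 0, 0, 0, 1],
  [0, 0, 0, 0, 0, 0, 1],
])

```text
time: 7.4
tool_pos: [494.2, -115.4, -12.1]
ee_rot: [3.141, 0.0, -1.283]
ft_force: [0.2, 0.4, 0.7]
finger_gap: 0.0
```

Emit:
jog_arm([
  [0, 0, 0.001, 0, 0, 0, 1],
  [0, 0, 0.001, 0, 0, 0, 1],
  [0, 0, 0, 0, 0, 0, 1],
])

```text
time: 7.78
tool_pos: [494.3, -115.4, -14.0]
ee_rot: [3.141, 0.0, -1.283]
ft_force: [-0.8, 0.3, 0.2]
finger_gap: -0.3
```

Emit:
jog_arm([
  [0, 0, 0.001, 0, 0, 0, 1],
  [0, 0, 0.001, 0, 0, 0, 1],
  [0, 0, 0, 0, 0, 0, 1],
])

```text
time: 8.15
tool_pos: [494.2, -115.4, -16.0]
ee_rot: [3.141, 0.0, -1.283]
ft_force: [-0.6, 0.8, -0.1]
finger_gap: -0.2
```

Run:
```python
from h import *
st()
a=snap('side')['img']
cv2.imwrite('pics/s6.png',cv2.resize(a[150:225,310:390],None,fx=8,fy=8,interpolation=0)[:600])
```

```text
t 8.15 jig [-124.14    2.69  -16.01] rpy [ 3.1413e+00  1.0000e-04 -1.2830e+00] F [-0.6   0.77 -0.07] T [-0.004  0.009 -0.016] gap -0.23 q [ 0.091  0.448 -0.526 -0.    -0.597  1.768]
```

View pics/s6.png

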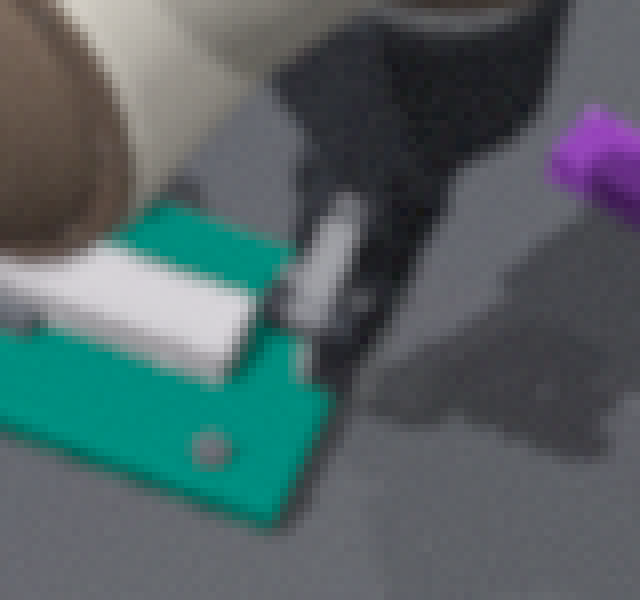

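Emit:
jog_arm([
  [0.0027, -0.003, 0, 0, 0, 0, 1],
  [0, -0.004, 0, 0, 0, 0, 1],
  [0, -0.004, 0, 0, 0, 0, 1],
  [0, -0.003, 0, 0, 0, 0, 1],
  [0, -0.002, 0, 0, 0, 0, 1],
  [0, -0.002, 0, 0, 0, 0, 1],
  [0, -0.002, 0, 0, 0, 0, 1],
  [0, -0.002, 0, 0, 0, 0, 1],
])

```text
time: 9.2
tool_pos: [516.2, -111.7, -15.9]
ee_rot: [3.141, 0.0, -1.283]
ft_force: [0.2, -1.0, 0.0]
finger_gap: -0.1
```

Run:
```python
from h import *
st()
a=snap('side')['img']
cv2.imwrite('pics/s7.png',cv2.resize(a[150:225,290:370],None,fx=8,fy=8,interpolation=0)[:600])
```

```text
t 9.2 jig [-1.020e+02 -2.000e-02 -1.588e+01] rpy [ 3.1414e+00  1.0000e-04 -1.2831e+00] F [ 0.18 -1.04  0.01] T [-0.152  0.313  0.04 ] gap -0.13 q [ 0.094  0.473 -0.475 -0.    -0.623  1.764]
```

View pics/s7.png

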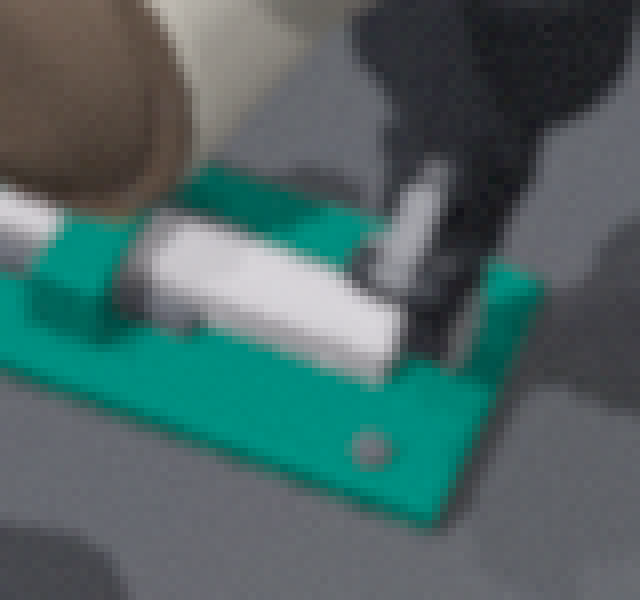

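Emit:
jog_arm([
  [0, -0.002, 0, 0, 0, 0, 1],
  [0, -0.002, 0, 0, 0, 0, 1],
  [0, -0.002, 0, 0, 0, 0, 1],
  [0, -0.002, 0, 0, 0, 0, 1],
  [0, -0.0015, 0, 0, 0, 0, 1],
  [0, -0.0015, 0, 0, 0, 0, 1],
  [0, -0.0015, 0, 0, 0, 0, 1],
  [0, -0.0015, 0, 0, 0, 0, 1],
])

```text
time: 10.25
tool_pos: [526.6, -108.3, -16.1]
ee_rot: [3.136, 0.001, -1.284]
ft_force: [-4.5, -2.0, 5.3]
finger_gap: -0.2
```

Run:
```python
from h import *
st()
a=snap('side')['img']
cv2.imwrite('pics/s8.png',cv2.resize(a[150:225,270:370],None,fx=8,fy=8,interpolation=0)[:600])
a=snap('top')['img'];cv2.imwrite('pics/t8c.png',cv2.resize(a[130:270,260:410],None,fx=4,fy=4,interpolation=3))
```

```text
t 10.25 jig [-91.03   0.28 -16.12] rpy [ 3.1358e+00  1.2000e-03 -1.2838e+00] F [-4.55 -1.97  5.34] T [-0.502  1.546  0.016] gap -0.16 q [ 0.099  0.487 -0.446 -0.    -0.643  1.759]
```

View pics/s8.png

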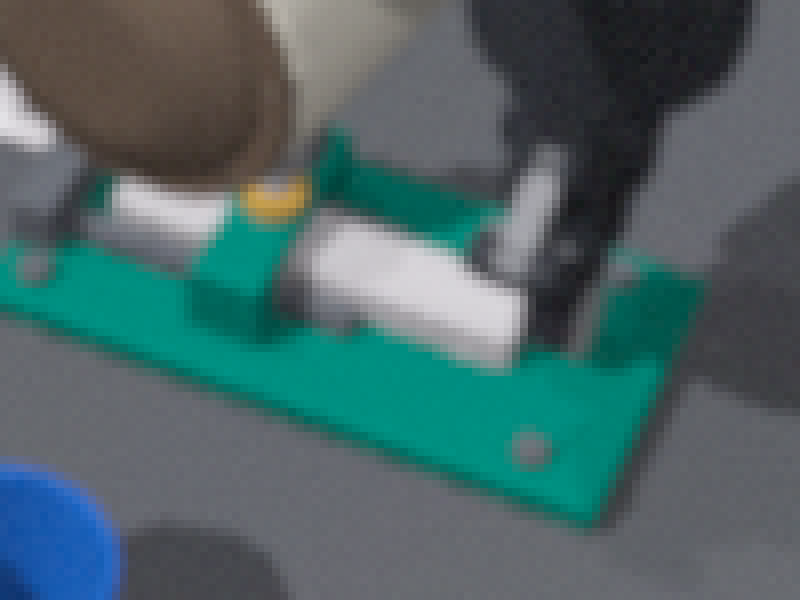

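View pics/t8c.png

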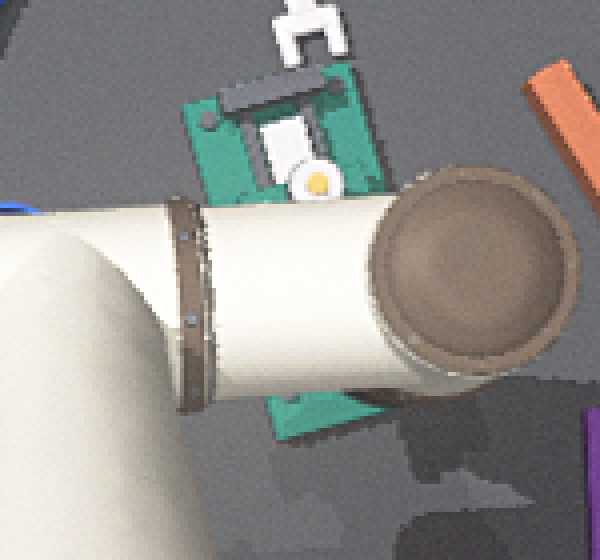

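Emit:
jog_arm([
  [0, -0.001, 0, 0, 0, 0, 1],
  [0, -0.001, 0, 0, 0, 0, 1],
  [0, -0.001, 0, 0, 0, 0, 1],
  [0, -0.001, 0, 0, 0, 0, 1],
])

```text
time: 10.85
tool_pos: [530.5, -107.2, -16.1]
ee_rot: [3.136, 0.001, -1.284]
ft_force: [-5.7, -2.2, 4.9]
finger_gap: -0.4
```

Emit:
jog_arm([
  [0, -0.001, 0, 0, 0, 0, 1],
  [0, -0.001, 0, 0, 0, 0, 1],
  [0, -0.001, 0, 0, 0, 0, 1],
  [0, -0.001, 0, 0, 0, 0, 1],
])

```text
time: 11.35
tool_pos: [534.3, -106.0, -16.1]
ee_rot: [3.136, 0.001, -1.284]
ft_force: [-5.3, -1.3, 4.6]
finger_gap: 0.2
```

Run:
```python
from h import *
st()
```

```text
t 11.35 jig [-83.01   0.26 -16.11] rpy [ 3.1359e+00  1.2000e-03 -1.2838e+00] F [-5.32 -1.33  4.64] T [-0.504  1.577  0.   ] gap 0.24 q [ 0.102  0.496 -0.429 -0.    -0.652  1.756]
```

Emit:
jog_arm([
  [0, -0.001, 0, 0, 0, 0, 1],
  [0, -0.001, 0, 0, 0, 0, 1],
])

```text
time: 11.6
tool_pos: [536.3, -105.5, -16.1]
ee_rot: [3.136, 0.001, -1.284]
ft_force: [-5.8, -1.9, 4.7]
finger_gap: -0.0
```

Emit:
jog_arm([
  [0, -0.0005, 0, 0, 0, 0, 1],
  [0, -0.0005, 0, 0, 0, 0, 1],
])

```text
time: 11.85
tool_pos: [537.3, -105.2, -16.1]
ee_rot: [3.136, 0.001, -1.284]
ft_force: [-6.4, -2.3, 5.9]
finger_gap: 0.0
```

Emit:
jog_arm([
  [0, -0.0005, 0, 0, 0, 0, 1],
  [0, -0.0005, 0, 0, 0, 0, 1],
])

```text
time: 12.1
tool_pos: [538.2, -104.9, -16.1]
ee_rot: [3.136, 0.001, -1.284]
ft_force: [-5.9, -2.6, 5.2]
finger_gap: 0.1
```

Emit:
jog_arm([
  [0, -0.0005, 0, 0, 0, 0, 1],
  [0, -0.0005, 0, 0, 0, 0, 1],
])

```text
time: 12.35
tool_pos: [538.2, -104.9, -16.2]
ee_rot: [3.134, 0.002, -1.284]
ft_force: [-7.1, -2.3, 6.7]
finger_gap: 0.2
```

Emit:
jog_arm([
  [0, -0.001, 0, 0, 0, 0, 1],
  [0, -0.001, 0, 0, 0, 0, 1],
  [0, -0.001, 0, 0, 0, 0, 1],
])

```text
time: 12.72
tool_pos: [537.6, -104.6, -16.9]
ee_rot: [3.127, 0.003, -1.285]
ft_force: [-11.6, -3.5, 8.1]
finger_gap: 0.1
```

Run:
```python
from h import *
st()
a=snap('side')['img']
cv2.imwrite('pics/s9.png',cv2.resize(a[150:225,270:370],None,fx=8,fy=8,interpolation=0)[:600])
a=snap('top')['img'];cv2.imwrite('pics/t9c.png',cv2.resize(a[140:200,300:370],None,fx=10,fy=10,interpolation=3))
```

```text
t 12.72 jig [-79.48   0.67 -16.95] rpy [ 3.1270e+00  3.0000e-03 -1.2849e+00] F [-11.64  -3.5    8.13] T [-1.305  3.343  0.04 ] gap 0.14 q [ 1.040e-01  5.040e-01 -4.140e-01 -1.000e-03 -6.670e-01  1.753e+00]
```

View pics/t9c.png

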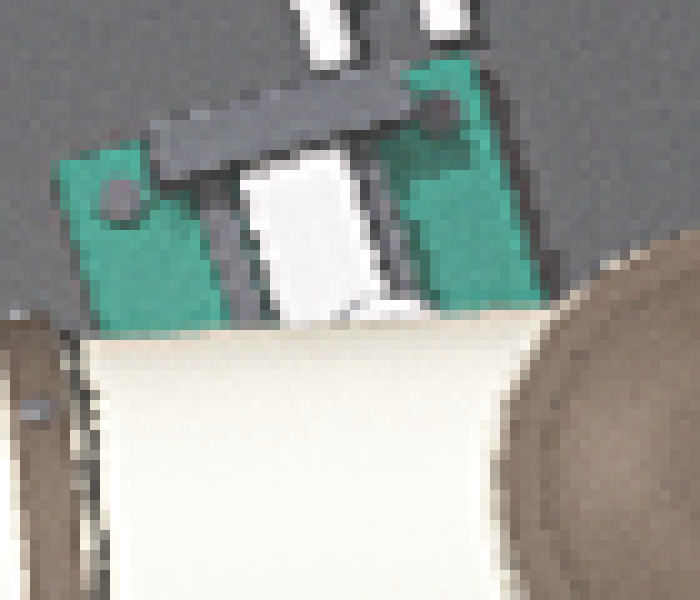

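View pics/s9.png

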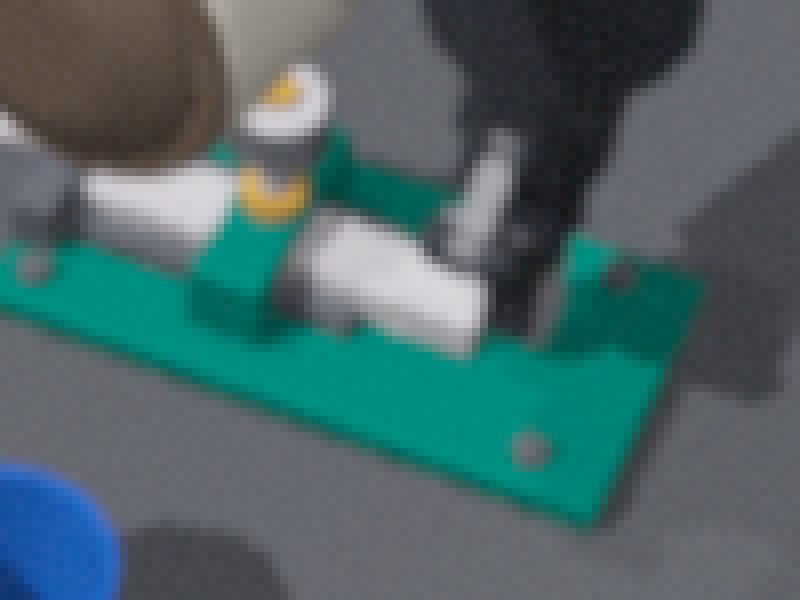

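Emit:
jog_arm([
  [0, 0.003, 0, 0, 0, 0, 1],
  [0, 0.01, 0, 0, 0, 0, 1],
  [0, 0.012, -0.01, 0, 0, 0, 1],
  [0, 0, -0.05, 0, 0, 0, 1],
  [0, 0, -0.05, 0, 0, 0, 0],
  [0, 0, -0.025, 0, 0, 0, 0],
  [0, 0, 0, 0, 0, -10, 0],
  [0, 0, 0, 0, 0, -10, 0],
])

```text
time: 13.82
tool_pos: [521.4, -110.2, 120.8]
ee_rot: [-3.138, -0.002, -0.928]
ft_force: [0.2, -0.4, -0.4]
finger_gap: 72.3
```

Emit:
jog_arm([
  [0, 0, 0, 0, 0, -10, 0],
  [0, 0, 0, 0, 0, -10, 0],
  [0, 0, 0, 0, 0, -10, 0],
  [0, 0, 0, 0, 0, -10, 0],
  [0, 0, 0, 0, 0, 0, 0],
])

```text
time: 14.45
tool_pos: [521.2, -110.3, 119.9]
ee_rot: [-3.141, -0.002, -0.238]
ft_force: [0.5, -0.2, -0.3]
finger_gap: 85.5
```

Run:
```python
from h import *
s=st(); p=snap('side'); P=snap('top')
a=p['img'];cv2.imwrite('pics/s10.png',cv2.resize(a[60:240,200:430],None,fx=3,fy=3,interpolation=3))
for q in('thumbscrew','head_top','blank','stop'):
    for n,x in(('s',p),('t',P)):
        for d in boxes_of(x,q)[:2]:
            X=w(x,d['xyz']);print(n,q,round(d['confidence'],2),X.round(1),jinv(X).round(1),proj(x,X).round(1))
goal(jw(0,0,110),s['ee_rot'][2])
```

```text
t 14.45 jig [-9.6850e+01 -8.0000e-02  1.1995e+02] rpy [-3.141e+00 -1.900e-03 -2.377e-01] F [ 0.48 -0.16 -0.28] T [-0.017  0.014  0.014] gap 85.48 q [ 0.096  0.294 -0.324  0.    -0.951  2.808]
s thumbscrew 0.69 [614.3 -78.4  77.1] [ 1.5  4.  77.1] [304.2 164. ]
s blank 0.71 [ 436.2 -250.8    8.2] [-218.2 -110.7    8.2] [403.3 181.9]
s blank 0.67 [ 342.5 -105.6   10.9] [-266.8   55.1   10.9] [403.9 239.3]
t blank 0.77 [ 439.2 -256.2   14.7] [-216.9 -116.7   14.7] [411.9 260. ]
t blank 0.72 [ 340.7 -103.4   13.6] [-267.9   57.8   13.6] [342.9 302.9]
s stop 0.61 [585.4 -70.9  10.6] [-24.1  19.4  10.6] [310.1 190.7]
t stop 0.8 [658.4 -83.4  13.2] [ 42.3 -13.3  13.2] [335.8 161.5]
shift in current tool axes m [ 0.084  -0.0486  0.0091] in final axes [ 0.0839 -0.0487  0.0091] turn deg [0.   0.   0.09]
```

View pics/s10.png

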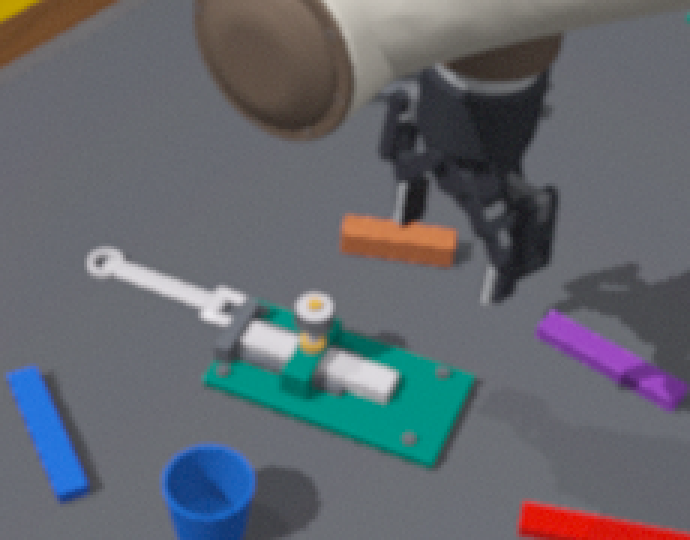

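Run:
```python
from h import *
s=st(); p=snap('side');P=snap('top')
for z in(119,140,155,167,180): print(z,proj(p,[*s['tool_pos'][:2],z]).round(1))
# brass cap centroid
for n,x,uv in(('s',p,(305,161)),('t',P,(339,176))):
    i=x['img'].astype(int); m=(i[...,2]-i[...,0]>60)&(i[...,1]-i[...,0]>30)
    yy,xx=np.nonzero(m); k=np.hypot(xx-uv[0],yy-uv[1])<8; print(n,k.sum())
    k2=k&(yy<uv[1]+5); c=np.array([xx[k2].mean(),yy[k2].mean()]); print(c, jinv(ray(x,c,85)).round(2))
```

```text
t 14.95 jig [-9.7040e+01 -4.0000e-02  1.1908e+02] rpy [ 3.1416  0.     -0.2362] F [-0.21  0.52 -0.08] T [-0.024 -0.014 -0.023] gap 85.58 q [ 0.096  0.296 -0.324 -0.    -0.951  2.809]
119 [347.  164.1]
140 [348.2 157.3]
155 [349.1 152.3]
167 [349.9 148.1]
180 [350.7 143.6]
s 12
[304.5 161. ] [ 2.02  2.13 85.  ]
t 0
[nan nan] [nan nan nan]<stdin>:8: RuntimeWarning: Mean of empty slice.
  ret = ret.dtype.type(ret / rcount)
```

Run:
```python
from h import *
s=get_state();goal(jw(0,1,16),s['ee_rot'][2])
```

```text
shift in current tool axes m [ 0.0835 -0.0495  0.1031] in final axes [ 0.0835 -0.0494  0.1031] turn deg [0. 0. 0.]
```

Emit:
jog_arm([
  [0.028, -0.0165, 0, 0, 0, 0, 0],
  [0.028, -0.0165, 0, 0, 0, 0, 0],
  [0.0275, -0.0165, 0, 0, 0, 0, 0],
  [0, 0, 0, 0, 0, 0, 0],
  [0, 0, 0.04, 0, 0, 0, 0],
  [0, 0, 0.04, 0, 0, 0, 0],
  [0, 0, 0, 0, 0, 0, 0],
])

```text
time: 15.92
tool_pos: [610.1, -82.1, 36.0]
ee_rot: [3.139, 0.008, -0.237]
ft_force: [0.3, 0.1, 0.8]
finger_gap: 85.7
```

Run:
```python
from h import *
s=st(); p=snap('side')
b=cv2.resize(p['img'][90:210,240:380],None,fx=5,fy=5,interpolation=3)
for z in (53,72,85,100): 
    u=proj(p,[*s['tool_pos'][:2],z]); c=((u-[240,90]+.5)*5-.5); cv2.circle(b,tuple(int(i) for i in c),3,(0,0,255),-1)
cv2.imwrite('pics/s11.png',b)
```

```text
t 15.93 jig [-3.56  1.67 36.01] rpy [ 3.1392  0.008  -0.2367] F [0.27 0.1  0.8 ] T [-0.062  0.004  0.006] gap 85.74 q [ 1.280e-01  5.190e-01 -2.010e-01 -1.000e-03 -8.590e-01  2.777e+00]
```

View pics/s11.png

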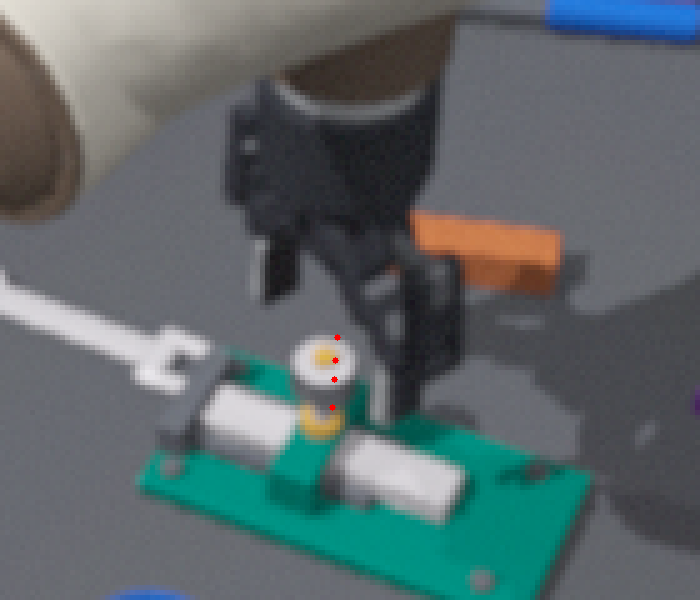

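Emit:
jog_arm([
  [0, 0, 0.01, 0, 0, 0, 0],
  [0, 0, 0.01, 0, 0, 0, 0],
  [0, 0, 0, 0, 0, 0, 0],
  [0, 0, 0, 0, 0, 0, 0],
])

```text
time: 16.48
tool_pos: [614.0, -81.7, 19.5]
ee_rot: [-3.142, -0.001, -0.236]
ft_force: [-0.0, 0.7, 0.6]
finger_gap: 85.2
```

Run:
```python
from h import *
s=st(); p=snap('side')
b=cv2.resize(p['img'][90:210,240:380],None,fx=5,fy=5,interpolation=3)
cv2.imwrite('pics/s12.png',b); goal(jw(0,1,17),s['ee_rot'][2])
```

```text
t 16.48 jig [ 0.33  0.97 19.47] rpy [-3.1415e+00 -7.0000e-04 -2.3560e-01] F [-0.04  0.66  0.56] T [-0.027 -0.008  0.026] gap 85.18 q [ 0.129  0.54  -0.213  0.    -0.816  2.777]
shift in current tool axes m [-0.0004  0.0002  0.0026] in final axes [-0.0004  0.0002  0.0026] turn deg [-0.01 -0.05 -0.  ]
```

View pics/s12.png

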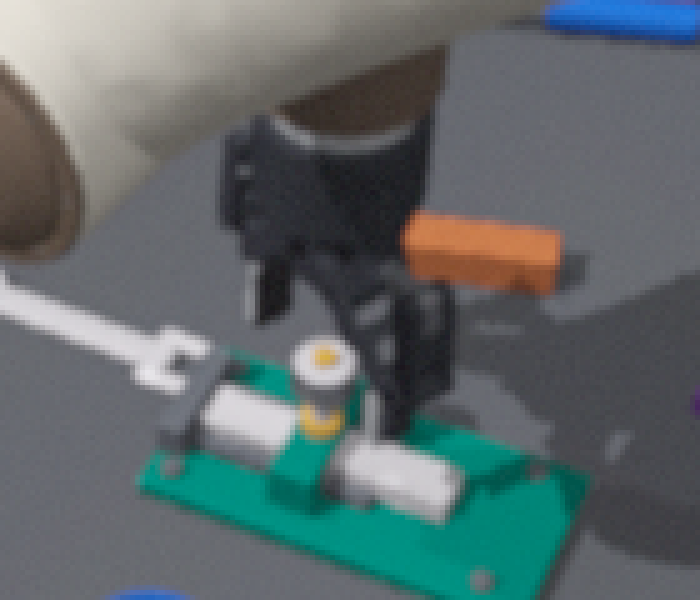

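Emit:
jog_arm([
  [0, 0, 0.003, 0, 0, 0, 0.3],
  [0, 0, 0, 0, 0, 0, 0.4],
  [0, 0, 0, 0, 0, 0, 0.5],
  [0, 0, 0, 0, 0, 0, 0.55],
  [0, 0, 0, 0, 0, 0, 0.6],
], squeeze=20)

```text
time: 17.15
tool_pos: [613.8, -81.7, 16.2]
ee_rot: [-3.142, -0.0, -0.236]
ft_force: [-0.1, -0.1, 0.6]
finger_gap: 34.2
```

Run:
```python
from h import *
s=st(); p=snap('side')
b=cv2.resize(p['img'][90:210,240:380],None,fx=5,fy=5,interpolation=3)
cv2.imwrite('pics/s13.png',b)
```

```text
t 17.15 jig [ 0.07  1.05 16.18] rpy [-3.1416e+00 -1.0000e-04 -2.3580e-01] F [-0.09 -0.07  0.56] T [-0.073 -0.01  -0.014] gap 34.16 q [ 0.129  0.544 -0.216  0.    -0.81   2.777]
```

View pics/s13.png

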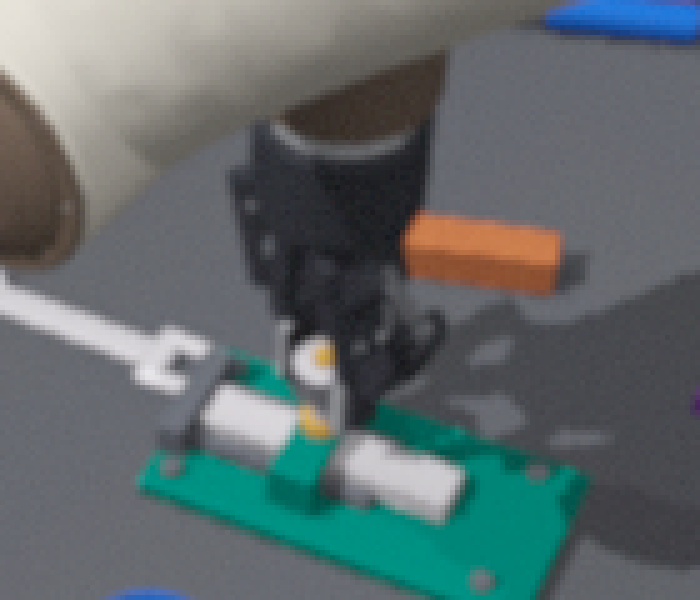

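Emit:
jog_arm([
  [0, 0, 0, 0, 0, 0, 0.7],
  [0, 0, 0, 0, 0, 0, 0.9],
  [0, 0, 0, 0, 0, 0, 1],
  [0, 0, 0, 0, 0, 0, 1],
], squeeze=50)

```text
time: 17.7
tool_pos: [615.5, -81.9, 16.7]
ee_rot: [-3.141, -0.004, -0.235]
ft_force: [5.5, -2.1, -1.2]
finger_gap: 28.5
```

Run:
```python
from h import *
s=st(); p=snap('side');st();P=snap('top');s=st(); print(s['joint_efforts'])
b=cv2.resize(p['img'][90:210,240:380],None,fx=5,fy=5,interpolation=3)
cv2.imwrite('pics/s14.png',b)
```

```text
t 17.7 jig [ 1.7   0.33 16.72] rpy [-3.141  -0.0037 -0.2354] F [ 5.48 -2.1  -1.22] T [-0.71  -1.304 -0.014] gap 28.54 q [ 1.280e-01  5.450e-01 -2.150e-01  1.000e-03 -8.080e-01  2.777e+00]
t 17.75 jig [ 1.72  0.34 16.72] rpy [-3.141  -0.0037 -0.2354] F [ 5.02 -1.93 -0.49] T [-0.653 -1.326 -0.015] gap 28.55 q [ 1.280e-01  5.450e-01 -2.150e-01  1.000e-03 -8.080e-01  2.777e+00]
t 17.8 jig [ 1.71  0.35 16.74] rpy [-3.141  -0.0037 -0.2354] F [ 4.94 -2.91 -1.19] T [-0.612 -1.335  0.006] gap 28.59 q [ 1.280e-01  5.450e-01 -2.150e-01  1.000e-03 -8.080e-01  2.777e+00]
[ 1.07371006e+00 -4.28917372e+01  1.23943922e+01  2.26494536e+00
 -1.22402363e+00  9.99636075e-03]
```

View pics/s14.png

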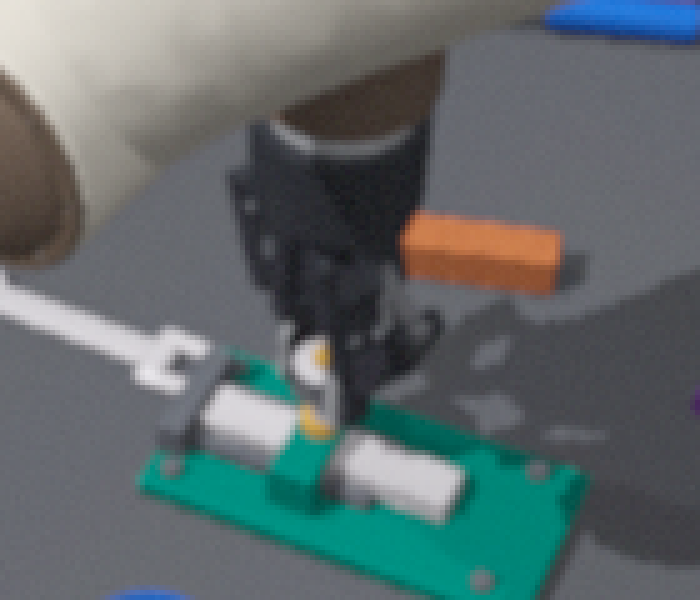

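Emit:
jog_arm([
  [0.0018, 0, 0, 0, 0, 0, 1],
  [0, 0, 0.0001, 0, 0, 10, 1],
  [0, 0, 0.0001, 0, 0, 10, 1],
  [0, 0, 0.0001, 0, 0, 10, 1],
  [0, 0, 0.0001, 0, 0, 10, 1],
  [0, 0, 0, 0, 0, 0, 1],
])

```text
time: 18.55
tool_pos: [615.4, -81.9, 16.3]
ee_rot: [3.141, 0.0, -0.932]
ft_force: [0.1, 0.3, 4.3]
finger_gap: 28.4
```

Run:
```python
from h import *
s=st(); camera('side'); s=st()
F=R.from_euler('xyz',s['ee_rot']).as_matrix().T@s['ft_force'];print('Ftool',F.round(2))
```

```text
t 18.55 jig [ 1.52  0.37 16.28] rpy [ 3.1415e+00  1.0000e-04 -9.3150e-01] F [0.09 0.29 4.34] T [ 0.133 -0.09   0.084] gap 28.36 q [ 0.128  0.547 -0.211 -0.    -0.813  2.082]
t 18.6 jig [ 1.52  0.38 16.24] rpy [ 3.1415e+00  2.0000e-04 -9.3070e-01] F [1.34 0.83 4.47] T [ 0.146 -0.059  0.034] gap 29.02 q [ 0.128  0.547 -0.211 -0.    -0.813  2.083]
Ftool [ 0.14 -1.57 -4.47]
```

Emit:
jog_arm([
  [0, 0, 0, 0, 0, 10, 1],
  [0, 0, 0.0001, 0, 0, 10, 1],
  [0, 0, 0.0001, 0, 0, 10, 1],
  [0, 0, 0.0001, 0, 0, 10, 1],
  [0, 0, 0, 0, 0, 0, 1],
])

```text
time: 19.23
tool_pos: [615.4, -81.8, 15.9]
ee_rot: [3.141, 0.0, -1.629]
ft_force: [0.7, 1.8, 5.5]
finger_gap: 28.3
```

Run:
```python
from h import *
s=st(); t=[]
for i in range(3): camera('side'); s=get_state(); t.append(s['torque'][2])
s=st();print(np.round(t,3),s['joint_efforts'][5])
F=R.from_euler('xyz',s['ee_rot']).as_matrix().T@s['ft_force'];print('Ftool',F.round(2))
```

```text
t 19.23 jig [ 1.56  0.43 15.94] rpy [ 3.1414e+00  1.0000e-04 -1.6291e+00] F [0.71 1.8  5.46] T [ 0.271 -0.065  0.052] gap 28.31 q [ 0.128  0.547 -0.212 -0.    -0.812  1.385]
t 19.38 jig [ 1.54  0.43 15.93] rpy [ 3.1414e+00  1.0000e-04 -1.6280e+00] F [0.15 0.93 5.48] T [ 0.309 -0.018  0.058] gap 28.38 q [ 0.128  0.547 -0.212 -0.    -0.812  1.386]
[0.065 0.012 0.058] -0.05384212592616677
Ftool [-0.93 -0.09 -5.48]
```

Emit:
jog_arm([
  [0, 0, 0, 0, 0, 8, 1],
  [0, 0, 0.0001, 0, 0, 8, 1],
  [0, 0, 0, 0, 0, 0, 1],
])

```text
time: 19.75
tool_pos: [615.4, -81.8, 15.8]
ee_rot: [3.141, 0.0, -1.908]
ft_force: [-0.3, 0.3, 4.8]
finger_gap: 28.4
```

```bash
cat > tq.py <<'E'
from h import *
s=get_state(); t=[s['torque'][2]]; e=[-s['joint_efforts'][5]]
for i in range(3): camera('side'); s=get_state(); t.append(s['torque'][2]); e.append(-s['joint_efforts'][5])
print('t',round(s['time'],2),'yaw',round(s['ee_rot'][2],4),'turned',round(-.2354-s['ee_rot'][2]%(-2*np.pi),4),'Tz',np.round(np.mean(t),3),'eff',np.round(e,3),'Fz',round(s['ft_force'][2],1),'gap',round(s['finger_gap'],2),'q6',round(s['q'][5],3))
E
python3 tq.py
```

```text
t 19.9 yaw -1.9073 turned 1.6719 Tz 0.061 eff [0.219 0.087 0.06  0.055] Fz 4.8 gap 28.22 q6 1.106
```

Emit:
jog_arm([
  [0, 0, 0, 0, 0, 4, 1],
  [0, 0, 0, 0, 0, 4, 1],
  [0, 0, 0, 0, 0, 0, 1],
])

```text
time: 20.27
tool_pos: [615.4, -81.8, 15.7]
ee_rot: [3.141, 0.0, -2.047]
ft_force: [-0.4, 1.8, 5.3]
finger_gap: 28.4
```

```bash
python3 tq.py
```

```text
t 20.43 yaw -2.0468 turned 1.8114 Tz 0.063 eff [0.141 0.073 0.059 0.057] Fz 5.7 gap 28.71 q6 0.967
```

Emit:
jog_arm([
  [0, 0, 0, 0, 0, 4, 1],
  [0, 0, 0.0001, 0, 0, 4, 1],
  [0, 0, 0, 0, 0, 0, 1],
])

```text
time: 20.8
tool_pos: [615.4, -81.8, 15.7]
ee_rot: [3.141, 0.0, -2.187]
ft_force: [-0.1, 2.0, 5.5]
finger_gap: 28.5
```

```bash
python3 tq.py
```

```text
t 20.95 yaw -2.1864 turned 1.951 Tz 0.076 eff [0.139 0.073 0.059 0.057] Fz 5.8 gap 28.72 q6 0.827
```

Emit:
jog_arm([
  [0, 0, 0, 0, 0, 4, 1],
  [0, 0, 0, 0, 0, 4, 1],
  [0, 0, 0, 0, 0, 0, 1],
])

```text
time: 21.32
tool_pos: [615.4, -81.8, 15.7]
ee_rot: [3.141, 0.0, -2.326]
ft_force: [-0.0, 0.9, 5.0]
finger_gap: 28.2
```

```bash
python3 tq.py
```

```text
t 21.48 yaw -2.3255 turned 2.0901 Tz 0.133 eff [0.226 0.16  0.147 0.145] Fz 3.9 gap 28.53 q6 0.688
```

Emit:
jog_arm([
  [0, 0, 0, 0, 0, 4, 1],
  [0, 0, 0.0001, 0, 0, 4, 1],
  [0, 0, 0, 0, 0, 0, 1],
])

```text
time: 21.85
tool_pos: [615.4, -81.8, 15.6]
ee_rot: [3.142, -0.0, -2.465]
ft_force: [0.5, 2.0, 6.4]
finger_gap: 28.4
```

```bash
python3 tq.py
```

```text
t 22.0 yaw -2.4645 turned 2.2291 Tz 0.292 eff [0.357 0.291 0.278 0.275] Fz 5.1 gap 28.44 q6 0.549
```

Emit:
jog_arm([
  [0, 0, 0, 0, 0, 3, 1],
  [0, 0, 0, 0, 0, 3, 1],
  [0, 0, 0, 0, 0, 0, 1],
  [0, 0, 0, 0, 0, 0, 1],
])

```text
time: 22.5
tool_pos: [615.4, -81.8, 15.6]
ee_rot: [-3.142, -0.0, -2.569]
ft_force: [-0.8, 2.1, 5.4]
finger_gap: 28.1
```

```bash
python3 tq.py
```

```text
t 22.65 yaw -2.5688 turned 2.3334 Tz 0.372 eff [0.374 0.373 0.373 0.373] Fz 6.1 gap 28.39 q6 0.444
```

Emit:
jog_arm([
  [0, 0, 0, 0, 0, 0, 0.4],
  [0, 0, 0, 0, 0, 0, 0.2],
  [0, 0, 0, 0, 0, 0, 0.2],
  [0, 0, -0.02, 0, 0, 0, 0.2],
  [0, 0, -0.05, 0, 0, 0, 0.2],
  [0, 0, -0.05, 0, 0, 0, 0.2],
  [0, 0, -0.03, 0, 0, 0, 0.2],
])

```text
time: 23.52
tool_pos: [616.2, -82.2, 167.9]
ee_rot: [-3.14, 0.003, -2.574]
ft_force: [-0.6, 0.2, -0.9]
finger_gap: 68.4
```

Emit:
jog_arm([
  [0, 0.05, 0, 0, 0, 0, 0.2],
  [0, 0.05, 0, 0, 0, 0, 0.2],
  [0, 0.05, 0, 0, 0, 0, 0.2],
  [0, 0, 0, 0, 0, 0, 0.2],
])

```text
time: 24.02
tool_pos: [533.2, 46.4, 165.3]
ee_rot: [3.141, -0.0, -2.57]
ft_force: [0.7, -0.2, -0.3]
finger_gap: 68.5
```

Run:
```python
from h import *
st(); p=snap('side','s20.png');P=snap('top','t20.png')
a=P['img'];cv2.imwrite('pics/t20c.png',cv2.resize(a[140:240,260:410],None,fx=5,fy=5,interpolation=3))
a=p['img'];cv2.imwrite('pics/s20c.png',cv2.resize(a[120:240,230:390],None,fx=5,fy=5,interpolation=3))
```

```text
t 24.02 jig [-40.81 146.71 165.32] rpy [ 3.1410e+00 -2.0000e-04 -2.5701e+00] F [ 0.73 -0.24 -0.32] T [-0.024 -0.062  0.008] gap 68.5 q [ 3.900e-01  2.550e-01 -2.530e-01 -1.000e-03 -1.064e+00  1.820e-01]
```

View pics/s20c.png

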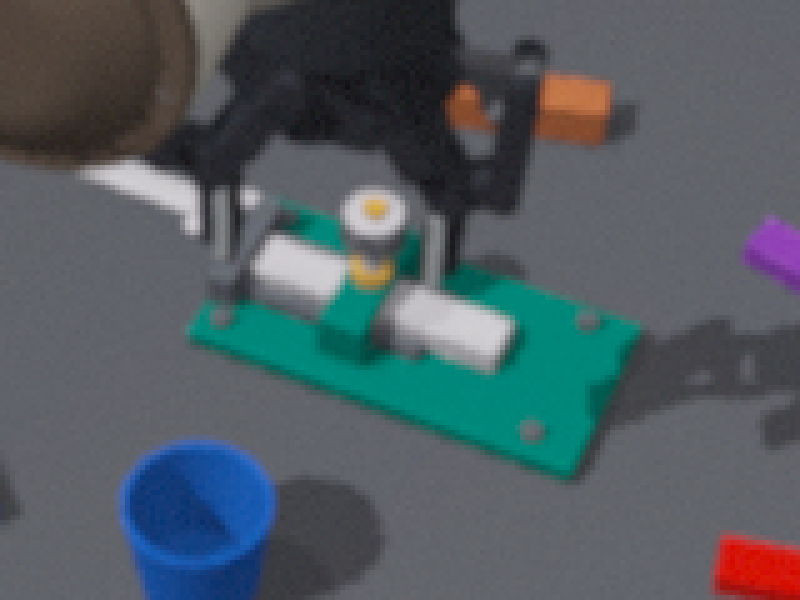

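View pics/t20c.png

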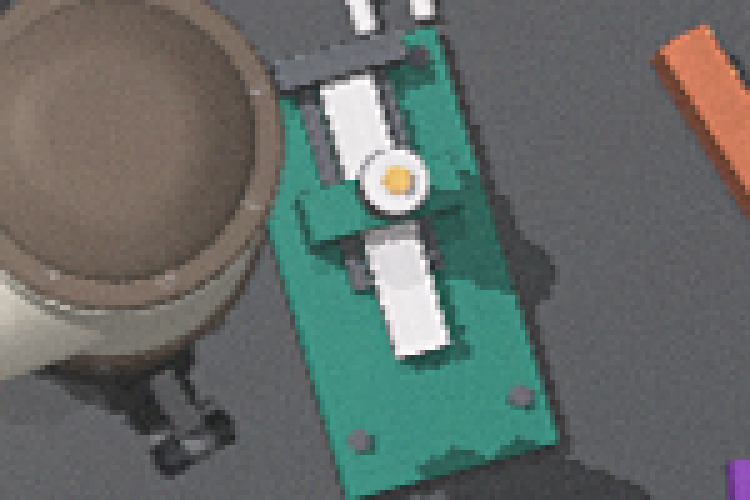

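Run:
```python
from h import *
p=snap('side');P=snap('top')
f=lambda c,s,o:(np.array(c)+.5)/s-.5+np.array(o)
print([jinv(ray(P,f(c,5,(260,140)),26)).round(1) for c in((398,358),(450,345),(320,85),(376,72))])
print(finish_job())
```

```text
[array([-70.6,  12.3,  26. ]), array([-71. , -11.8,  26. ]), array([58.1, 12.7, 26. ]), array([ 57.4, -13.5,  26. ])]
the job is handed in; nothing more can be done
None
```

I slid the blank home against the stop, turned the thumbscrew until it was snug, let go, and handed the job in at about 24 s. No verdict was reported.

- **Blank:** I pushed it with the shut fingers in small steps. The push force was about 5–6 N while it slid, and about 15 N in total when it stopped. After release, the top camera put its near end at x ≈ -71 mm and its far end at about +58 mm in the jig's frame. Home is -70 and +60 mm, so it matches to within the camera's error, and in both pictures it touches the stop.
- **Thumbscrew:** Turning took about 0.06 N m until it seated after roughly 2.0 rad. The torque then rose by about 1 N m per rad, and I stopped at 0.37 N m, about 0.31–0.37 rad past the seat. I could not measure the pad's force on the blank after letting go.
- **Surroundings:** The tin, the dresser and what shows of the spanner look unmoved in the last pictures. At the end the gripper was clear of everything and the wrist force read about zero.

**Height reading disagreed:** the robot's reported tool height was about 35 mm lower than the pictures showed, and the fingers met nothing where the base plate should have been. I used the pictures and the force readings for all heights instead. I also shifted the grip on the screw head by about 2 mm after it pulled sideways.

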